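# Sweep the pump nuts into the parts pan

### The job

Sweep all four loose hexagon nuts along the bench, over the front lip and right into the open-fronted metal pan, pushing them with the outside of the closed fingers. Do not pick up or pinch any nut between the fingers. Leave the pan where it lies, the two steel valve holders standing where they are, and the bowl alone; finish with the hand clear of everything.

Things in the scene. Friction and masses are not known exactly. Their poses are not given: they have to be found in the camera images.
- pan: Loose sheet-aluminium dustpan-shaped pan, 0.8 kg, flat on the bench; 220 mm wide (y), 170 deep (x). Origin: under its middle, on the bench. x points from open front to back, z up. Lip edge at x=-85 mm, bench level; slopes up to the 2 mm thick flat floor at x=-65. Walls 2 mm thick, 32 high: sides at y=+-110 (slanting to the bench from x=-65 to -81), back at x=85. Handle behind, to x=177, 45 high.
- nut_1: Loose dark steel hexagon nut, lying flat on the bench in front of the pan: 24 mm across the flats, 27.7 mm across the corners, 13 mm high, 16 mm hole, about 35 g. Slides freely. Origin: centre of its underside; z along its axis, up.
- nut_2: Loose dark steel hexagon nut, lying flat on the bench in front of the pan: 24 mm across the flats, 27.7 mm across the corners, 13 mm high, 16 mm hole, about 35 g. Slides freely. Origin: centre of its underside; z along its axis, up.
- nut_3: Loose dark steel hexagon nut, lying flat on the bench in front of the pan: 24 mm across the flats, 27.7 mm across the corners, 13 mm high, 16 mm hole, about 35 g. Slides freely. Origin: centre of its underside; z along its axis, up.
- nut_4: Loose dark steel hexagon nut, lying flat on the bench in front of the pan: 24 mm across the flats, 27.7 mm across the corners, 13 mm high, 16 mm hole, about 35 g. Slides freely. Origin: centre of its underside; z along its axis, up.
- holder_1: Bystander: bright steel delivery-valve holder, a round turned fitting standing upright on its foot among the nuts, in front of the middle of the pan: 58 mm high, 22 mm diameter at the foot, 27 mm at the splined collar, 14 mm at the top, 120 g, easily knocked over. Origin: centre of its foot; z up its axis.
- holder_2: Bystander: a second delivery-valve holder, same shape, standing upright to one side of the nuts. Origin: centre of its foot; z up its axis.
- bowl: Bystander: red plastic bowl standing on the bench on the other side from the pan, 136 mm across the rim, 60 mm high. Origin: centre of its underside; z up.

How it is judged:
At the end, for the whole second after the job is handed in: All four nuts at rest in the pan, each centre past the sloping lip (pan x above -65 mm) and between the walls; pan within 30 mm of its start; both valve holders upright (tilt under 0.2 rad); holders and bowl within 20 mm of their starts (x of nut_1 in the frame of pan between -0.065 and 0.083 m and y of nut_1 in the frame of pan between -0.108 and 0.108 m and z of each of nut_1, nut_2, nut_3, nut_4 in the frame of pan below 0.02 m and linear speed of each of nut_1, nut_2, nut_3, nut_4 below 0.02 m/s and x of nut_2 in the frame of pan between -0.065 and 0.083 m and y of nut_2 in the frame of pan between -0.108 and 0.108 m and x of nut_3 in the frame of pan between -0.065 and 0.083 m and y of nut_3 in the frame of pan between -0.108 and 0.108 m and x of nut_4 in the frame of pan between -0.065 and 0.083 m and y of nut_4 in the frame of pan between -0.108 and 0.108 m and distance of pan from where it was at the start of the episode below 0.03 m and angle between each of holder_1, holder_2's own z axis and vertical below 0.2 rad and distance of each of holder_1, holder_2, bowl from where it was at the start of the episode below 0.02 m); the robot touches nothing.
It fails at once if a nut is lifted (its origin more than 20 mm above the bench) (height (world z) of any of nut_1, nut_2, nut_3, nut_4 above 0.02 m).
It fails at once if a nut is taken between the fingers (a nut's centre within 9 mm of the tool's axis while the fingertips are down beside it) ((horizontal distance between the grasp point and nut_1 below 0.009 m and height (world z) of the grasp point below 0.03 m) or (horizontal distance between the grasp point and nut_2 below 0.009 m and height (world z) of the grasp point below 0.03 m) or (horizontal distance between the grasp point and nut_3 below 0.009 m and height (world z) of the grasp point below 0.03 m) or (horizontal distance between the grasp point and nut_4 below 0.009 m and height (world z) of the grasp point below 0.03 m)).
It fails at once if the pan is shoved or lifted (moved more than 30 mm) (distance of pan from where it was at the start of the episode above 0.03 m).
It fails at once if a valve holder is knocked over or shoved (tilted more than 0.35 rad or moved more than 20 mm) (angle between any of holder_1, holder_2's own z axis and vertical above 0.35 rad or distance of any of holder_1, holder_2 from where it was at the start of the episode above 0.02 m).
It fails at once if the bowl is moved more than 20 mm (distance of bowl from where it was at the start of the episode above 0.02 m).
It also fails if it takes over 64 s, if anything falls off the work surface, if the arm or the gripper's body presses on something with over 40 N, if the wrist force passes 120 N, or if a joint passes its speed limit or range.

### The arm

A 6-joint arm with a two-finger parallel gripper is mounted at the origin on the work surface. World frame = base frame: x ahead of the robot, y to its left, z up, the work surface at z = 0. Lengths are in m, angles in rad, forces in N, time in s.
With the tool pointing down it reaches from about 0.35 to 0.925 m from the base axis. Payload 6.4 kg.
Tool frame: the origin (TCP) lies at the very end of the fingers, on their centre line; the grasp point (between the pads) lies 19 mm behind it (bot.grip_point_offset is the distance from the TCP to the grasp point, in m); z points along the fingers, y is the line along which they close (so a half turn about z gives the same grasp; the last joint's range is limited). The gripper opens to 94 mm and grips with 3 to 60 N. Pads are 16 mm wide; open, the fingers measure 119 mm over their backs; the gripper's body (75 mm by 177 mm) begins 78 mm behind the grasp point.
Start: joints at [-1.466, 0.245, 1.558, -0, 1.339, -0.174], TCP at [0.179, -0.625, 0.205] pointing down, gripper open.
Joint ranges: [-3.13, 3.13], [-1.02, 2.26], [0.13, 2.54], [-0.95, 4.09], [0.21, 2.88], [-2.74, 2.74]. Speed limits (rad/s): [2.57, 2.57, 3.14, 3.14, 3.14, 3.14].

### API

Orientations are given as a unit quaternion [w, x, y, z].
In Python, from bench import bot gives the robot as it stands. Calls block until the motion is done:
- bot.reach(position, orientation): joint-space move of the TCP to a pose.
- bot.servo_line(position, ori=None, speed=0.15, f_stop=None): straight line of the TCP; ori=None keeps the orientation; speed is the mean speed in m/s. With f_stop (N) it stops when the force on the tool has changed by that much, and returns True; else False.
- bot.movej(angles): joint-space move.
- bot.gripper_to(opening): opening from 0.0 (shut) to 1.0 (fully open); the grip force is fixed at half the most; returns when the fingers have stopped.
- bot.pause(seconds).
- bot.ik(position, orientation): joint angles nearest the present ones, or None.
- bot.get_obs(): the state.
- bot.snapshot(name): name is "scene" or "top" or "wrist"; returns the picture (400x640x3 uint8, blue, green, red); there is no depth.
- bot.camera_params(name): a dict with "mtx" (3x3 intrinsics, pixels), "extrinsics" (4x4, takes a point from world to camera coordinates); the wrist camera has in their place "tool_from_camera" (4x4, takes a point from camera to tool coordinates, whose origin is the TCP and whose axes are the flange's). Camera axes: x right, y down, z forward; pixel columns grow to the right and rows downward; lengths in m; the calibration is good to about 2 mm. A picture is of the moment at which its call begins: read the wrist's pose just before it. camera_params takes no time and is no camera call.
A pose or a line that the arm cannot do raises bot.Unreachable and nothing moves.
- bot.close_job(): hands the job in; it is judged then, once.
Trained networks look in the newest picture that a camera, given by its name, has taken for a name from the list of things; names that differ only in an ending like _2 or _b are one class to them, and where a whole thing is asked for, a point or a joint stands for the part that bears it (a point fixed in the world has none). Each returns a list of dicts, best first, with "confidence" (0 to 1); they miss things now and then, are a little off and sometimes report something else, mostly with a low value. They report only what shows in the picture. A call takes as long as a camera call.
- bot.spot_in(camera, thing): "centre" ([x, y, z] in m, in the coordinates of the camera as it stood for that picture, good to about 4 mm: the middle of the surface that is visible of it).
- bot.cut_out(camera, thing): "pixels" (400x640 bool, what is visible of it).
- bot.pinpoint(camera, thing): "centre" ([x, y, z] in m, in the coordinates of the camera as it stood for that picture, good to about 4 mm: a listed point, or the origin of a listed thing).
The state is a dict: "time_s": time; "joint_pos": joint angles; "qvel": joint speeds; "tau": joint torques, N m; "tcp_pos": TCP position; "tool_rot": TCP orientation; "contact_force": force on the tool from outside, world axes, zero at the start; "ft_torque": the same for the moment, N m; "width": opening from 0.0 (shut) to 1.0 (fully open); "gripper_force": force on a finger pad.
Only numpy, scipy, OpenCV 4.12 (cv2) and the standard library are available. Lean on these libraries where they do the work, as an engineer would, in place of code of your own. Each camera call takes 0.05 s, during which the arm holds its last target. There are 200 camera calls.

## Working session

There is one attempt and no reset: what is moved stays moved. The work goes in short steps, each a Python script; the robot and the scene stay as the last script left them, time stands still between calls to the robot, and variables do not carry over. Pictures are saved under pics/ and viewed, at most 10 in all, crops included, and the job is handed in when it is done.

```bash
mkdir -p pics
cat > h.py <<'E'
import numpy as np, cv2
from bench import bot
def world(cam,p):
    E=np.array(bot.camera_params(cam)["extrinsics"]); return (np.linalg.inv(E)@np.r_[p,1])[:3]
def find(cam,thing):
    return [(np.round(world(cam,d["centre"]),4).tolist(),round(d["confidence"],2)) for d in bot.pinpoint(cam,thing)]
E
python3 - <<'E'
from h import *
for c in ("top","scene"):
    im=bot.snapshot(c); cv2.imwrite(f"pics/{c}0.png",im)
    for t in ("pan","nut_1","holder_1","bowl"): print(c,t,*find(c,t),sep="\n ")
print(bot.get_obs())
E=np.array(bot.camera_params("top")["extrinsics"]);print(E,bot.camera_params("top")["mtx"])
E
```

```text
top
 pan
 ([0.6513, -0.1514, 0.0038], 0.84)
top
 nut_1
 ([0.4871, -0.0935, -0.0015], 0.61)
 ([0.535, -0.044, -0.0007], 0.61)
 ([0.4755, -0.2055, -0.0023], 0.57)
 ([0.4962, -0.2558, 0.0025], 0.45)
top
 holder_1
 ([0.5526, 0.0204, -0.0032], 0.65)
 ([0.521, -0.1529, 0.0007], 0.62)
top
 bowl
 ([0.4958, -0.2596, 0.0001], 0.6)
 ([0.6874, 0.1665, -0.0032], 0.59)
scene
 pan
 ([0.6457, -0.1553, 0.0009], 0.76)
scene
 nut_1
 ([0.4995, -0.2606, -0.001], 0.63)
 ([0.4834, -0.1001, -0.0007], 0.6)
 ([0.5354, -0.0502, -0.001], 0.46)
 ([0.4702, -0.2148, 0.0012], 0.37)
scene
 holder_1
 ([0.5195, -0.1571, -0.0014], 0.56)
 ([0.546, 0.0123, 0.0008], 0.49)
scene
 bowl
 ([0.6799, 0.1674, 0.0051], 0.66)
{'time_s': 0.5, 'joint_pos': array([-1.46608392e+00,  2.45105926e-01,  1.55780709e+00, -2.43004462e-05,
        1.33870194e+00, -1.74048418e-01]), 'qvel': array([ 0.0003015 ,  0.00111931, -0.00146228,  0.00050635,  0.00042125,
       -0.00102491]), 'tau': array([ 4.79156461e-05, -4.15432835e+01, -3.14556813e+01,  6.84414315e-02,
        2.94417422e-02, -3.24682446e-05]), 'tcp_pos': array([ 0.17888894, -0.62490438,  0.20544764]), 'tool_rot': array([-1.15561164e-05,  9.90301877e-01,  1.38932329e-01, -1.14307266e-05]), 'contact_force': array([0.36166067, 0.24930728, 1.10514272]), 'ft_torque': array([ 0.00042621, -0.00067879, -0.0468699 ]), 'gripper_force': 0.0, 'width': 0.9980461052059708}
[[-1.55167907e-02 -9.99879605e-01  6.78900234e-05 -1.11548081e-02]
 [-9.86819166e-01  1.53031717e-02 -1.61101664e-01  5.61963998e-01]
 [ 1.61081229e-01 -2.56677598e-03 -9.86937814e-01  1.12571907e+00]
 [ 0.00000000e+00  0.00000000e+00  0.00000000e+00  1.00000000e+00]] [[447.94112743   0.         313.13985787]
 [  0.         447.94112743 190.94238718]
 [  0.           0.           1.        ]]
```

View pics/top0.png

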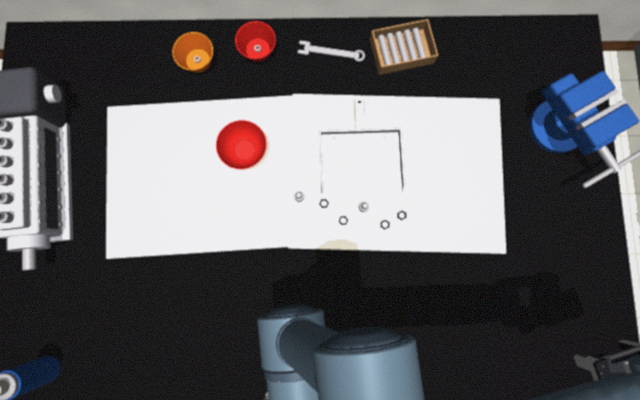

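The top view shows the four nuts at (324,203), (343,220), (385,224) and (402,215), and the holders at (299,196) and (363,207). The pan's side walls run from about row 130 to row 190. The two cameras disagree by about 5 mm, so I'll refine with the wrist camera.

```bash
cat >> h.py <<'E'
from scipy.spatial.transform import Rotation as R
def quat(yaw): # tool down, tool x along yaw
    return [0,np.cos(yaw/2),np.sin(yaw/2),0]
def wristT():
    o=bot.get_obs(); w,x,y,z=o["tool_rot"]; T=np.eye(4); T[:3,:3]=R.from_quat([x,y,z,w]).as_matrix(); T[:3,3]=o["tcp_pos"]
    return T@np.array(bot.camera_params("wrist")["tool_from_camera"])
def pix(T,u,v,z):
    K=np.array(bot.camera_params("wrist")["mtx"]); d=T[:3,:3]@np.linalg.solve(K,[u,v,1.]); c=T[:3,3]
    return c+d*(z-c[2])/d[2]
def look(name,things=("nut_1","holder_1")):
    T=wristT(); im=bot.snapshot("wrist"); cv2.imwrite(f"pics/{name}.png",im)
    for t in things:
        for d in bot.cut_out("wrist",t):
            v,u=np.nonzero(d["pixels"]); 
            if len(u): print(t,round(d["confidence"],2),len(u),(int(u.mean()),int(v.mean())),np.round(pix(T,u.mean(),v.mean(),.0065),4)[:2])
        for d in bot.pinpoint("wrist",t): print("  pin",t,round(d["confidence"],2),np.round((T@np.r_[d["centre"],1])[:3],4))
    return T
E
python3 - <<'E'
from h import *
print(bot.camera_params("wrist"))
bot.gripper_to(0)
for p in ([.46,-.15,.36],[.46,-.15,.30]):
    if bot.ik(p,quat(0)) is not None: break
bot.reach(p,quat(0)); bot.pause(.2); print(p)
T=look("w1",("nut_1","holder_1","pan")); print(T.tolist()); print(bot.get_obs()["time_s"])
E
```

```text
{'mtx': array([[357.04117908,   0.        , 324.21035559],
       [  0.        , 357.04117908, 198.05598993],
       [  0.        ,   0.        ,   1.        ]]), 'tool_from_camera': array([[-7.52964313e-04, -9.70767757e-01, -2.40019574e-01,
         6.77179356e-02],
       [ 9.99999704e-01, -6.93128102e-04, -3.33713104e-04,
         5.14692163e-04],
       [ 1.57593610e-04, -2.40019754e-01,  9.70767991e-01,
        -1.79924810e-01],
       [ 0.00000000e+00,  0.00000000e+00,  0.00000000e+00,
         1.00000000e+00]])}
[0.46, -0.15, 0.36]
nut_1 0.72 187 (398, 131) [ 0.4958 -0.2601]
nut_1 0.66 168 (291, 138) [ 0.486  -0.1028]
nut_1 0.53 176 (366, 147) [ 0.4725 -0.2135]
nut_1 0.49 255 (254, 106) [ 0.5329 -0.0508]
  pin nut_1 0.68 [ 0.4956 -0.2591  0.001 ]
  pin nut_1 0.56 [ 0.4872 -0.1025 -0.0008]
  pin nut_1 0.51 [ 4.754e-01 -2.174e-01  1.000e-04]
  pin nut_1 0.48 [ 0.5322 -0.052   0.0054]
holder_1 0.92 428 (203, 94) [0.5497 0.0215]
holder_1 0.85 284 (327, 116) [ 0.5182 -0.1563]
  pin holder_1 0.85 [ 0.5191 -0.1536 -0.0008]
  pin holder_1 0.78 [0.5502 0.0166 0.0034]
pan 0.8 14364 (326, 41) [ 0.6194 -0.1545]
  pin pan 0.97 [ 0.6454 -0.1527  0.0029]
[[-0.0016370157585358519, -0.9706400302169541, -0.24053118700042758, 0.5279292071475321], [-0.9999985136968925, 0.0014588044368113887, 0.0009189633392799661, -0.15155608933221795], [-0.0005410946406192855, 0.24053233385564507, -0.9706409756375137, 0.5396332905147816], [0.0, 0.0, 0.0, 1.0]]
4.525
```

View pics/w1.png

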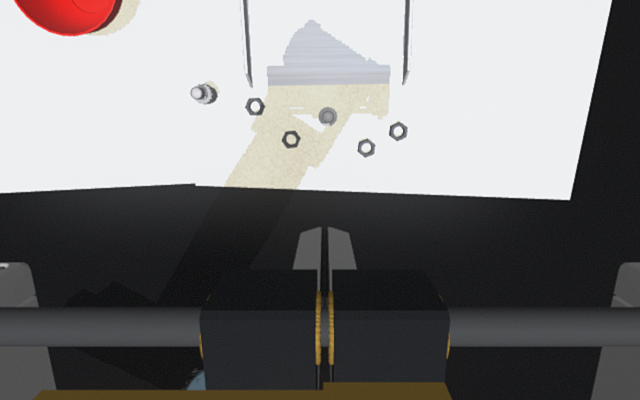

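```bash
cat >> h.py <<'E'
def push(nut,yaw,dist,back=.032,speed=.08,off=.02,z=.006):
    """push nut centre `dist` along yaw with the closed fingers; off = finger-to-nut centre distance in contact"""
    d=np.array([np.cos(yaw),np.sin(yaw)]); n=np.array(nut); q=quat(yaw)
    s=n-back*d; e=n+(dist-off)*d
    bot.reach([*s,.10],q)
    if bot.servo_line([*s,z],speed=.15,f_stop=12): print("contact on descent",bot.get_obs()["tcp_pos"]); bot.servo_line([*s,.1]); return
    if bot.servo_line([*e,z],speed=speed,f_stop=15): print("stopped",bot.get_obs()["tcp_pos"],bot.get_obs()["contact_force"])
    bot.servo_line([*(e-.008*d),z],speed=.1); bot.servo_line([*(e-.008*d),.10],speed=.25)
E
python3 - <<'E'
from h import *
push([.473,-.2135],0,.185)
push([.533,-.051],-np.pi/4,.042)
bot.reach([.46,-.15,.36],quat(0)); bot.pause(.2)
look("w2"); print(bot.get_obs()["time_s"])
E
```

```text
nut_1 0.78 292 (374, 9) [ 0.6583 -0.2186]
nut_1 0.64 184 (291, 138) [ 0.4852 -0.1014]
nut_1 0.48 178 (275, 81) [ 0.5665 -0.0812]
nut_1 0.46 149 (400, 132) [ 0.4948 -0.261 ]
  pin nut_1 0.73 [ 0.4868 -0.1032  0.001 ]
  pin nut_1 0.72 [ 0.5659 -0.0815  0.0012]
  pin nut_1 0.66 [ 0.6632 -0.2236  0.0045]
holder_1 0.64 288 (328, 116) [ 0.5181 -0.1562]
holder_1 0.61 409 (204, 93) [0.5495 0.0215]
  pin holder_1 0.81 [0.549  0.0181 0.005 ]
14.6167
```

View pics/w2.png

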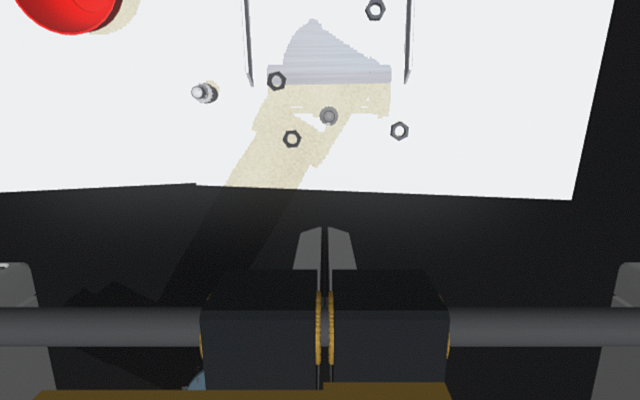

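The pushes came out as planned. Nut C is in the pan at (374,9), nut A is at the lip at (276,81), and both holders still stand at (204,93) and (328,116).

Run:
```python
from h import *
push([.566,-.081],0,.095)
push([.486,-.1025],0,.135)
push([.495,-.2605],np.pi/4,.05)
bot.reach([.46,-.15,.36],quat(0)); bot.pause(.2)
look("w3"); print(bot.get_obs()["time_s"])
```

```text
nut_1 0.64 141 (372, 107) [ 0.5295 -0.2208]
nut_1 0.64 212 (275, 8) [ 0.6604 -0.0845]
nut_1 0.6 192 (289, 38) [ 0.6218 -0.1023]
  pin nut_1 0.8 [ 0.6598 -0.084   0.0034]
  pin nut_1 0.79 [ 0.6193 -0.1071  0.0039]
  pin nut_1 0.65 [ 0.5289 -0.2193 -0.0016]
  pin nut_1 0.62 [ 0.6594 -0.22    0.0021]
holder_1 0.95 435 (204, 93) [0.5499 0.0212]
holder_1 0.67 287 (328, 116) [ 0.5178 -0.1562]
  pin holder_1 0.95 [0.5473 0.0188 0.0036]
  pin holder_1 0.77 [ 0.5183 -0.156   0.0012]
  pin holder_1 0.64 [ 0.6587 -0.2216  0.0009]
28.1333
```

View pics/w3.png

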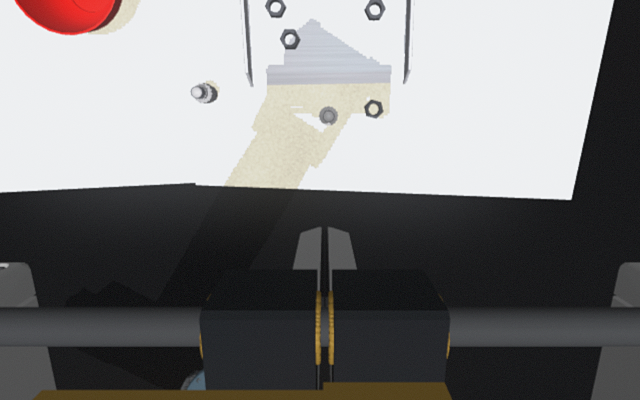

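Three nuts are now in the pan, at (275,8), (374,9) and (289,38). The last one is at (373,108), with a clear straight run into the pan.

Run:
```python
from h import *
push([.529,-.2205],0,.092)
bot.reach([.50,-.15,.36],quat(0)); bot.pause(.3)
look("w4",("nut_1","holder_1","pan")); print(bot.get_obs()["time_s"])
bot.snapshot("top")
for t in ("pan","holder_1","bowl"): print(t,find("top",t))
```

```text
nut_1 0.76 195 (373, 41) [ 0.6586 -0.2188]
nut_1 0.69 211 (275, 39) [ 0.6618 -0.0832]
nut_1 0.54 180 (290, 70) [ 0.6215 -0.1035]
nut_1 0.48 159 (373, 70) [ 0.6211 -0.2196]
  pin nut_1 0.73 [ 0.6629 -0.0847  0.0069]
  pin nut_1 0.52 [ 0.6211 -0.2132  0.0009]
  pin nut_1 0.48 [ 0.6565 -0.2215  0.0064]
  pin nut_1 0.48 [ 0.6204 -0.1078  0.0019]
holder_1 0.72 307 (327, 145) [ 0.5159 -0.1555]
holder_1 0.65 382 (206, 123) [0.5484 0.0215]
  pin holder_1 0.78 [0.548  0.0199 0.0021]
  pin holder_1 0.63 [ 0.5185 -0.1522 -0.0025]
pan 0.62 18004 (326, 55) [ 0.6412 -0.1542]
  pin pan 0.62 [ 0.6485 -0.1529  0.003 ]
33.9417
pan [([0.6485, -0.1495, 0.0039], 0.63)]
holder_1 [([0.5165, -0.1548, 0.0021], 0.43), ([0.5505, 0.0205, -0.0022], 0.43)]
bowl [([0.6851, 0.1679, 0.0011], 0.65)]
```

View pics/w4.png

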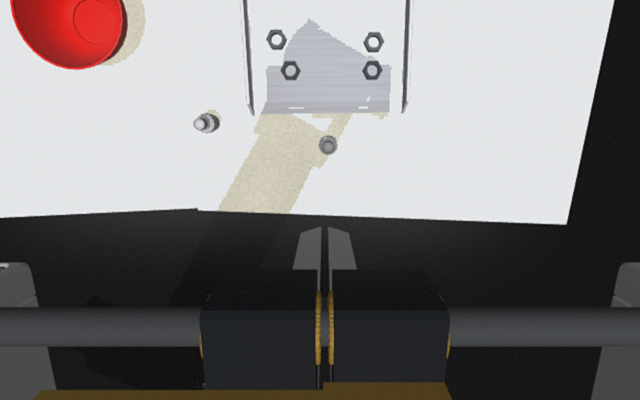

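All four nuts are between the pan's walls, at (275,39), (373,42), (290,70) and (373,70). They sit at least 35 mm past the lip limit. The holders are upright, and the pan and bowl have not moved.

```bash
python3 -c "
from bench import bot
print(bot.close_job())"
```

```text
the job is handed in; nothing more can be done
None
```

I swept all four nuts into the pan with the closed fingers and handed the job in at about 34 s. The last pictures showed the pan, both holders and the bowl in place within measurement accuracy, and the hand clear; the hand-in call returned no verdict.

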